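Load the foil spool and keep it pressed down

TASK

Put the copper foil spool fully home on the upright spindle of the round spool holder, dot side up, and let it go. Then take the spring-tipped push stick out of its wooden stand and, holding it upright, press its rubber foot gently on the centre of the white dot on the spool's top flange until the spring tip is about half pressed in, so that I can fit the retaining clip: finish while still holding the stick there. Leave the other things on the table where they are.

Things in the scene. Friction and masses are not known exactly. Their poses are not given: they have to be found in the camera images.
- holder: spool holder, fixed to the table: round dark steel base 110 mm across, 18 mm thick, with a felt disc 60 mm across on it (its top, the seat, 24 mm above the table) and an upright steel spindle 11 mm across, its tip 76 mm above the seat, the top 10 mm tapered to 5 mm across. Origin at the centre of the base's underside, z up along the spindle
- holder_seat (a point): centre of the seat (top of the felt disc, on the spindle's axis), 24 mm above the table; z up
- spool: loose spool of copper foil, 0.18 to 0.35 kg, upright on the table: black flanges 70 mm across, 4 mm thick (bottom one at z 0, top one's upper face at 34 mm), foil 56 mm across between, black hub 22 mm across from 34 to 58 mm, to be gripped from above; 15 mm hole through it along z. Origin at centre of underside, z up. Home, its underside is on the seat, the spindle's tip 18 mm above the hub
- spool_dot (a point): centre of the flat white round dot, 14 mm across, on the upper face of the spool's top flange; it lies 23 mm from the axis along the spool's own +x and 34 mm above its origin
- stand: fixed wooden block 60 x 60 x 95 mm with an upright through hole 20 mm across in its middle, in which the push stick hangs. Origin at the centre of its underside
- stick: loose push stick, 0.135 kg, upright in the stand. Origin on its axis at the lower end of the unpressed foot, z up. Rubber foot 10 mm across on a sliding 8 mm rod; steel barrel 16 mm across, 34 to 86 mm; collar 30 mm across, 86 to 92 mm, resting on the stand's top; round wooden grip 22 mm across, 92 to 150 mm. In the stand its origin is 9 mm above the table; lift 86 mm or more to clear the stand
- stick_grip (a point): middle of the upper half of the stick's wooden grip, on its axis, 125 mm above the stick's origin
- stick_foot (a point): centre of the underside of the stick's rubber foot (moves with the tip)
- stick_tip (a joint): how far the stick's spring tip is pushed in: 0 out, 0.024 m fully in; the spring takes 0.3 N per mm (7.2 N fully in), without preload
- flux_jar: low glass jar with white cap, 42 mm across, 55 mm tall; bystander; origin centre of underside
- nippers: small nippers with two handles, lying flat, about 110 x 40 mm, 12 mm thick; bystander; origin under the pivot
- sponge_block: soft-edged rectangular block 45 x 70 x 25 mm, lying flat; bystander; origin centre of underside
- glass_offcut: flat rectangular piece of glass 70 x 50 x 5 mm; bystander; origin centre of underside
- screwdriver: screwdriver lying on the table; bystander; origin on its underside
- empty_core: short cardboard tube 52 mm across, 30 mm tall, standing; bystander; origin centre of underside
Not all that is in view belongs to the job. There is more than one size of the stick; the job needs the larger. What is shaped like the spool but yellow is not meant.

How it is judged:
By the outcome, as a careful person would: the job done as asked, in the order asked, and still so for the second after the job is handed in, while the arm keeps its last pose, push and grip.
It also fails if it takes over 69 s, if anything falls off the work surface, if the arm or the gripper's body presses on something with over 40 N, if the wrist force passes 120 N, or if a joint passes its speed limit or range.

ROBOT

A 7-joint arm with a two-finger parallel gripper is mounted at the origin on the work surface. World frame = base frame: x ahead of the robot, y to its left, z up, the work surface at z = 0. Lengths are in m, angles in rad, forces in N, time in s.
With the tool pointing down it reaches from about 0.4 to 0.9 m from the base axis. Payload 5.6 kg.
Tool frame: the origin (TCP) lies at the very end of the fingers, on their centre line; the grasp point (between the pads) lies 19 mm behind it (ctrl.grip_depth is the distance from the TCP to the grasp point, in m); z points along the fingers, y is the line along which they close (so a half turn about z gives the same grasp; the last joint's range is limited). The gripper opens to 92 mm and grips with 3 to 60 N. Pads are 20 mm wide; open, the fingers measure 128 mm over their backs; the gripper's body (75 mm by 189 mm) begins 69 mm behind the grasp point.
Start: joints at [1.158, 0.468, -0.012, 1.603, 0.006, 1.071, -0.056], TCP at [0.235, -0.606, 0.181] pointing down, gripper open.
Joint ranges: [-2.53, 2.53], [-0.31, 2.02], [-1.57, 1.55], [0.28, 2.44], [-1.29, 4.43], [0.15, 1.84], [-2.92, 2.92]. Speed limits (rad/s): [2.57, 2.57, 3.14, 3.14, 3.14, 3.14, 3.14].

INTERFACE

Orientations are given as a unit quaternion [x, y, z, w].
In Python, from workcell import monitor, vision, ctrl gives the robot as it stands.
- The arm moves only by the tool jog_arm, never from a script. Its argument "steps" is a list of rows, each an object of numbers: "grip": the closure, from 0 (fully open) to 1 (shut); "tx", "ty", "tz": the shift along the tool's x, y, z scaled (see below); "wx", "wy", "wz": the turn, a rotation vector about the tool's x, y, z scaled (see below). A call has 1 to 10 rows; each row shifts and turns the commanded pose from where the row before left it, along the tool's axes as they then stand; what a row does not reach is not made up. The controller multiplies each number of a shift by 500 mm and each number of a turn by 10 degrees. A row lasts 1/8 s, in which the tool goes at most 62.5 mm and 10.7 degrees, less where a joint would pass 70% of its speed; a pose out of reach is approached as far as the arm can. A call with a number of a shift or a turn outside -1 to 1 is refused whole. A call with a gripper value outside its range is refused whole. The fingers move at their own pace and stop on an object; "squeeze" is the grip in N (left out, the last holds). Time passes only in rows, so rows that do not move let the fingers close. It gives the time, the measured TCP pose, the force, the opening and the grip force at its end, in the units of the state.
- monitor.get_obs(): the state, without advancing time (a new reading comes with each control period).
- vision.capture(name): name is "scene" or "top" or "wrist"; returns a dict with "img" (400x640x3 uint8, red, green, blue), "fx", "fy", "cx", "cy" (pixels), "position" and "rotation" of the camera in the world. Camera axes: x right, y up, looking along -z (the intrinsics and any distortion apply to the point x, -y, -z); pixel columns grow to the right and rows downward; lengths in m; the calibration is good to about 2 mm. The wrist camera is an equidistant fisheye: a pixel r from the principal point sees the ray r / f radians off the axis. A picture is of the moment at which its call begins. There is no depth.
- ctrl.job_done(): hands the job in; it is judged then, once.
The state is a dict: "t": time; "qpos": joint angles; "dq": joint speeds; "effort": joint torques, N m; "position": TCP position; "tcp_rot": TCP orientation; "wrist_force": force on the tool from outside, world axes, zero at the start; "moment": the same for the moment, N m; "finger_gap": opening from 0.0 (shut) to 1.0 (fully open); "finger_force": force on a finger pad.
Only numpy, scipy, OpenCV 4.12 (cv2) and the standard library are available. Lean on these libraries where they do the work, as an engineer would, in place of code of your own. Each camera call takes 0.05 s, during which the arm holds its last target. There are 200 camera calls.

## Working session

There is one attempt and no reset: what is moved stays moved. The work goes in short steps, Python scripts to look and compute and a tool call to move; the robot and the scene stay as the last step left them, time stands still between calls to the robot, and variables do not carry over. Pictures are saved under pics/ and viewed, at most 10 in all, crops included, and the job is handed in when it is done.

Besides the shell and the picture viewer there is one more tool, called after "Emit:" in YAML: its name, and indented under it one key for each argument. jog_arm: Moves the arm, as the interface text tells. Its arguments: {"type":"object","properties":{"steps":{"type":"array","items":{"type":"object","properties":{"grip":{"type":"number"},"tx":{"type":"number"},"ty":{"type":"number"},"tz":{"type":"number"},"wx":{"type":"number"},"wy":{"type":"number"},"wz":{"type":"number"}}}},"squeeze":{"type":"number"}},"required":["steps"]}

```bash
mkdir -p pics; ls; python3 - <<'E'
from workcell import monitor, vision, ctrl
import cv2,pickle
print(monitor.get_obs(), ctrl.grip_depth)
d={}
for n in ("scene","top"):
    c=vision.capture(n); d[n]=c
    cv2.imwrite(f"pics/{n}0.png",c["img"][:,:,::-1])
    print(n,{k:v for k,v in c.items() if k!="img"})
pickle.dump(d,open("cap0.pkl","wb"))
E
```

```text
pics
{'t': 0.0, 'qpos': array([ 1.157951  ,  0.46837023, -0.01157243,  1.60363426,  0.0060031 ,
        1.07137257, -0.05630489]), 'dq': array([ 0.00097156, -0.00046233,  0.00088898, -0.00093929, -0.00292092,
        0.00082119, -0.00013899]), 'effort': array([ 2.44488847e-04, -5.20578146e+01, -1.22760673e-02, -2.43753630e+01,
       -5.66359679e-02,  1.72462198e-02,  1.64319463e-04]), 'position': array([ 0.23463602, -0.60548538,  0.17984048]), 'tcp_rot': array([ 9.82958778e-01,  1.83824030e-01, -2.28773940e-04, -8.44788489e-04]), 'wrist_force': array([ 0.31239322,  0.10565228, -0.25782106]), 'moment': array([-0.01211473, -0.02335433,  0.0139954 ]), 'finger_force': 0.0, 'finger_gap': 0.9999769350233151} 0.0187
scene {'fx': 515.650146875272, 'fy': 515.650146875272, 'cx': 311.4254112798781, 'cy': 196.7071321933145, 'position': array([1.2540116 , 0.11760991, 0.81121579]), 'rotation': array([0.24947537, 0.30036961, 0.70430008, 0.59287565])}
top {'fx': 429.53006246494476, 'fy': 429.53006246494476, 'cx': 312.27752734996693, 'cy': 198.2788847108989, 'position': array([ 0.48828653, -0.00410788,  0.95055522]), 'rotation': array([ 0.02212222, -0.01239467, -0.7058288 ,  0.70792844])}
```

View pics/scene0.png

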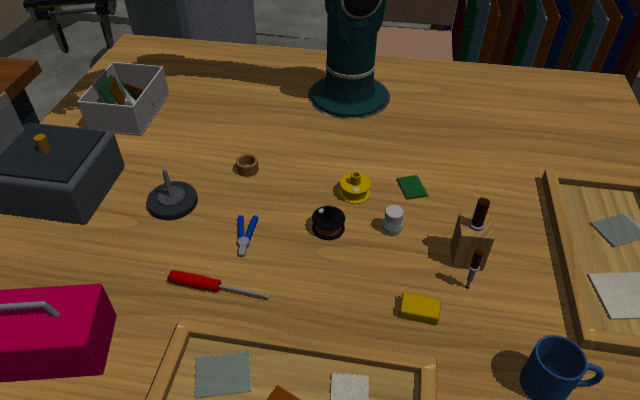

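View pics/top0.png

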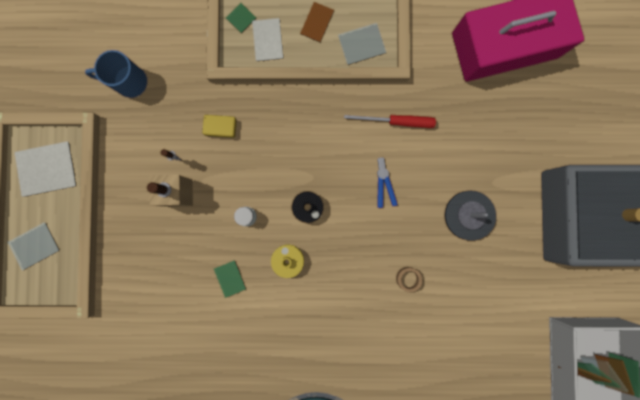

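The scene view shows the spool near (328,222), the holder at (172,198) and the stand at (472,243), with the large stick's grip at (480,212). The top view shows the spool at (308,208), the holder at (470,215) and the stand at about (172,190). I'll enlarge these areas.

```bash
cat > h.py <<'E'
import numpy as np, cv2, pickle
from scipy.spatial.transform import Rotation as R
def K(c): return np.array([[c["fx"],0,c["cx"]],[0,c["fy"],c["cy"]],[0,0,1]])
def proj(c,P):
    p=R.from_quat(c["rotation"]).inv().apply(np.atleast_2d(P)-c["position"])*[1,-1,-1]
    return np.stack([c["fx"]*p[:,0]/p[:,2]+c["cx"],c["fy"]*p[:,1]/p[:,2]+c["cy"]],1)
def back(c,uv,z):
    uv=np.atleast_2d(uv).astype(float)
    d=np.c_[(uv[:,0]-c["cx"])/c["fx"],-(uv[:,1]-c["cy"])/c["fy"],-np.ones(len(uv))]
    d=R.from_quat(c["rotation"]).apply(d)
    return c["position"]+d*((z-c["position"][2])/d[:,2])[:,None]
def circ(P,r,n=48):
    a=np.linspace(0,2*np.pi,n); return np.c_[P[0]+r*np.cos(a),P[1]+r*np.sin(a),np.full(n,P[2])]
E
python3 - <<'E'
from h import *
d=pickle.load(open("cap0.pkl","rb"))
t,s=d["top"]["img"],d["scene"]["img"]
def crop(i,u,v): return cv2.resize(i[v-35:v+35,u-35:u+35],(266,266),interpolation=cv2.INTER_CUBIC)
im=np.vstack([np.hstack([crop(t,308,208),crop(t,470,215),crop(t,172,185)]),np.hstack([crop(s,328,222),crop(s,172,198),crop(s,475,233)])])
cv2.imwrite("pics/crops.png",im[:,:,::-1])
E
```

```text
(no output)
```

View pics/crops.png

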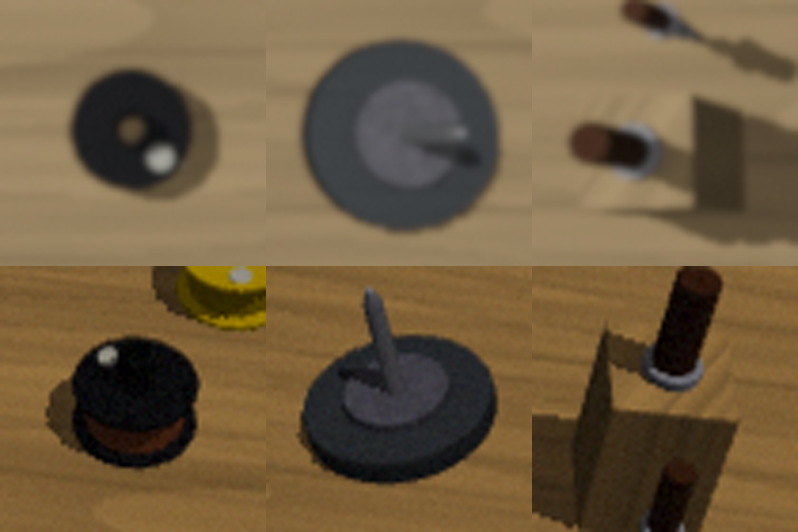

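The crops are at 3.8x. Top view: the spool flange centre is at about (132,130) and the dot at (161,158). The felt centre is at about (410,133), and the collar at (633,150) with the grip top at (590,143). Scene view: the dot is at (107,355) and the spindle tip at (370,290).

```bash
python3 - <<'E'
from h import *
d=pickle.load(open("cap0.pkl","rb")); t,s=d["top"],d["scene"]
f=lambda u,v,x,y:(u-35+(x+.5)/3.8-.5,v-35+(y+.5)/3.8-.5)
def blob(c,roi,m,area=0):
    u0,v0,u1,v1=roi
    n,l,st,ce=cv2.connectedComponentsWithStats(m(c["img"][v0:v1,u0:u1].astype(int)).astype(np.uint8))
    k=1+np.argmax(st[1:,4]); return ce[k]+[u0,v0], st[k], (l==k)
L=lambda i:i.sum(2)/3
np.set_printoptions(precision=4,suppress=True)
ce,st,_=blob(t,(285,185,335,235),lambda i:(L(i)>140)&(i.max(2)-i.min(2)<30)); print("dot top",ce,st[4],back(t,ce,.034))
ce,st,_=blob(s,(310,200,350,245),lambda i:(L(i)>110)&(i.max(2)-i.min(2)<30)); print("dot scene",ce,st[4],back(s,ce,.034))
for nm,c,p,z in [("flange top",t,f(308,208,132,130),.034),("hub hole top",t,f(308,208,133,129),.058),
 ("felt top",t,f(470,215,410-266,133.5),.024),("base top",t,f(470,215,400-266,135),.018),
 ("tip top",t,f(470,215,460-266,131),.100),
 ("tip scene",s,f(172,198,104,24),.100),("felt scene",s,f(172,198,396-266,388-266),.024),
 ("flange scene",s,f(328,222,135,384-266),.034),
 ("grip top t",t,f(172,185,590-532,143),.159),("collar t",t,f(172,185,633-532,150),.101),
 ("grip top s",s,f(475,233,699-532,277-266),.159),("collar s",s,f(475,233,673-532,372-266),.098)]:
    print(nm,np.round(p,1),back(c,p,z)[0])
E
```

```text
dot top [315.0667 214.6   ] 15 [[0.4982 0.0025 0.034 ]]
dot scene [320.5 210. ] 10 [[0.4994 0.0011 0.034 ]]
flange top [307.4 206.8] [0.5147 0.019  0.034 ]
hub hole top [307.6 206.6] [0.5146 0.0179 0.058 ]
felt top [472.5 214.8] [ 0.499  -0.3352  0.024 ]
base top [469.9 215.2] [ 0.4982 -0.3316  0.018 ]
tip top [485.7 214.1] [ 0.4995 -0.3338  0.1   ]
tip scene [164.  168.9] [ 0.4992 -0.3332  0.1   ]
felt scene [170.8 194.7] [ 0.4986 -0.3338  0.024 ]
flange scene [328.2 217.7] [0.5188 0.0204 0.034 ]
grip top t [151.9 187.3] [0.5466 0.3048 0.159 ]
collar t [163.2 189.1] [0.5473 0.3047 0.101 ]
grip top s [483.6 200.5] [0.5478 0.3057 0.159 ]
collar s [476.7 225.5] [0.5526 0.3064 0.098 ]
```

Emit:
jog_arm:
  steps:
    - {"tz": -0.12,"wz": 0.7,"grip": 0}
    - {"tz": -0.12,"wz": 0.7}
    - {"wz": 0.72}
    - {"tx": 0.05,"ty": -0.11}
    - {"tx": 0.05,"ty": -0.11}
    - {"tx": 0.05,"ty": -0.11}
    - {"tx": 0.05,"ty": -0.11}
    - {"tx": 0.05,"ty": -0.11}
    - {"tx": 0.05,"ty": -0.11}
    - {"tx": 0.05,"ty": -0.11}

```text
$.steps[0]: bad value
```

Emit:
jog_arm:
  steps:
    - {"tz": -0.12,"wz": 0.7,"grip": 0.0,"tx": 0.0,"ty": 0.0,"wx": 0.0,"wy": 0.0}

```text
t: 0.22
position: [0.2334, -0.6027, 0.2357]
tcp_rot: [0.993, 0.122, -0.002, -0.006]
wrist_force: [-0.2, -1.0, 0.8]
finger_gap: 1.0
finger_force: 0.0
```

Emit:
jog_arm:
  steps:
    - {"tx": 0,"ty": 0,"tz": -0.12,"wx": 0,"wy": 0,"wz": 0.7,"grip": 0}
    - {"tx": 0,"ty": 0,"tz": 0,"wx": 0,"wy": 0,"wz": 0.72,"grip": 0}
    - {"tx": 0.05,"ty": -0.11,"tz": 0,"wx": 0,"wy": 0,"wz": 0,"grip": 0}
    - {"tx": 0.05,"ty": -0.11,"tz": 0,"wx": 0,"wy": 0,"wz": 0,"grip": 0}
    - {"tx": 0.05,"ty": -0.11,"tz": 0,"wx": 0,"wy": 0,"wz": 0,"grip": 0}
    - {"tx": 0.05,"ty": -0.11,"tz": 0,"wx": 0,"wy": 0,"wz": 0,"grip": 0}
    - {"tx": 0.05,"ty": -0.11,"tz": 0,"wx": 0,"wy": 0,"wz": 0,"grip": 0}
    - {"tx": 0.05,"ty": -0.11,"tz": 0,"wx": 0,"wy": 0,"wz": 0,"grip": 0}
    - {"tx": 0.05,"ty": -0.11,"tz": 0,"wx": 0,"wy": 0,"wz": 0,"grip": 0}
    - {"tx": 0.05,"ty": -0.11,"tz": 0,"wx": 0,"wy": 0,"wz": 0,"grip": 0}

```text
t: 1.48
position: [0.4353, -0.1642, 0.3007]
tcp_rot: [1.0, -0.0, 0.0, 0.0]
wrist_force: [1.0, -0.8, -0.1]
finger_gap: 0.999
finger_force: 0.0
```

Emit:
jog_arm:
  steps:
    - {"tx": 0.04,"ty": -0.091,"tz": 0.07,"wx": 0,"wy": 0,"wz": 0,"grip": 0.4}
    - {"tx": 0.04,"ty": -0.091,"tz": 0.07,"wx": 0,"wy": 0,"wz": 0,"grip": 0.4}
    - {"tx": 0.04,"ty": -0.091,"tz": 0.07,"wx": 0,"wy": 0,"wz": 0,"grip": 0.4}
    - {"tx": 0.04,"ty": -0.091,"tz": 0.07,"wx": 0,"wy": 0,"wz": 0,"grip": 0.4}
    - {"tx": 0,"ty": 0,"tz": 0,"wx": 0,"wy": 0,"wz": 0,"grip": 0.4}
    - {"tx": 0,"ty": 0,"tz": 0,"wx": 0,"wy": 0,"wz": 0,"grip": 0.4}

```text
t: 2.22
position: [0.5148, 0.0152, 0.1606]
tcp_rot: [1.0, -0.0, -0.0, 0.0]
wrist_force: [0.8, -0.6, -0.5]
finger_gap: 0.599
finger_force: 0.0
```

```bash
python3 - <<'E'
from h import *
from workcell import monitor, vision
c=vision.capture("wrist"); pickle.dump(c,open("w1.pkl","wb"))
cv2.imwrite("pics/w1.png",c["img"][:,:,::-1]); print({k:v for k,v in c.items() if k!="img"}, monitor.get_obs()["position"],monitor.get_obs()["finger_gap"])
E
```

```text
{'fx': 309.70691628693146, 'fy': 309.70691628693146, 'cx': 321.42451050305885, 'cy': 196.0083082920758, 'position': array([0.58440237, 0.01589686, 0.36418761]), 'rotation': array([ 0.08815914, -0.08769692,  0.70220834, -0.70102829])} [0.51516668 0.01453536 0.16120062] 0.5982703119589223
```

View pics/w1.png

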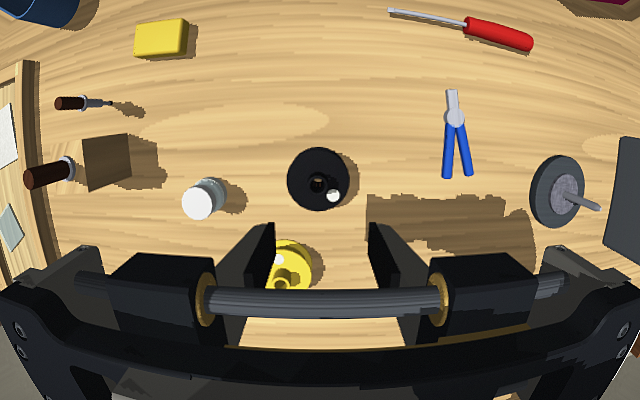

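The wrist view shows the spool flange centred near (318,180), its hub hole at (318,183) and the dot at (333,196). I'll measure these with the fisheye model.

```bash
cat >> h.py <<'E'
def wproj(c,P):
    p=R.from_quat(c["rotation"]).inv().apply(np.atleast_2d(P)-c["position"])*[1,-1,-1]
    return cv2.fisheye.projectPoints(p[:,None],np.zeros(3),np.zeros(3),K(c),np.zeros(4))[0][:,0]
def wback(c,uv,z):
    x=cv2.fisheye.undistortPoints(np.atleast_2d(uv).astype(float)[:,None],K(c),np.zeros(4))[:,0]
    d=R.from_quat(c["rotation"]).apply(np.c_[x[:,0],-x[:,1],-np.ones(len(x))])
    return c["position"]+d*((z-c["position"][2])/d[:,2])[:,None]
def blob(c,roi,m):
    u0,v0,u1,v1=roi
    n,l,st,ce=cv2.connectedComponentsWithStats(m(c["img"][v0:v1,u0:u1].astype(int)).astype(np.uint8))
    k=1+np.argmax(st[1:,4]); return ce[k]+[u0,v0], st[k], (l==k).astype(np.uint8)
np.set_printoptions(precision=4,suppress=True)
E
python3 - <<'E'
from h import *
from scipy.optimize import least_squares
c=pickle.load(open("w1.pkl","rb")); q=lambda p,z:wback(c,p,z)[0]
ce,st,_=blob(c,(285,140,350,215),lambda i:i.min(2)>150); dot=q(ce,.034); print("dot",ce,st,dot)
ce,st,m=blob(c,(270,135,365,222),lambda i:i.max(2)<50)
k=max(cv2.findContours(m,0,1)[0],key=cv2.contourArea)[:,0]+[270,135]
P=wback(c,k,.034)[:,:2]
f=least_squares(lambda x:np.hypot(*(P-x[:2]).T)-x[2],[.515,.0185,.035],loss="soft_l1",f_scale=.001).x
print("flange",f,np.hypot(*(dot[:2]-f[:2])),np.degrees(np.arctan2(*(dot[:2]-f[:2])[::-1])))
ang=np.linspace(0,2*np.pi,40)
print("hub hole",q((318,183),.058),"spindle tip",q((599,209),.1),"felt",q((564,193),.024))
E
```

```text
dot [333.0612 196.0816] [42 50 12 12 98] [0.5002 0.0029 0.034 ]
flange [0.5188 0.0198 0.034 ] 0.025073476422512366 -137.8129732528771
hub hole [0.52   0.0192 0.058 ] spindle tip [ 0.4998 -0.331   0.1   ] felt [ 0.5016 -0.333   0.024 ]
```

Emit:
jog_arm:
  steps:
    - {"tx": 0.002,"ty": -0.008,"tz": 0.08,"wx": 0,"wy": 0,"wz": 0,"grip": 0.4}
    - {"tx": 0,"ty": 0,"tz": 0.08,"wx": 0,"wy": 0,"wz": 0,"grip": 0.4}
    - {"tx": 0,"ty": 0,"tz": 0.05,"wx": 0,"wy": 0,"wz": 0,"grip": 0.4}
    - {"tx": 0,"ty": 0,"tz": 0,"wx": 0,"wy": 0,"wz": 0,"grip": 0.4}
    - {"tx": 0,"ty": 0,"tz": 0,"wx": 0,"wy": 0,"wz": 0,"grip": 0.4}

```text
t: 2.9
position: [0.5172, 0.019, 0.0573]
tcp_rot: [1.0, -0.001, 0.001, 0.0]
wrist_force: [-0.6, 0.5, -0.4]
finger_gap: 0.598
finger_force: 0.0
```

Emit:
jog_arm:
  steps:
    - {"tx": -0.002,"ty": 0,"tz": 0.02,"wx": 0,"wy": 0,"wz": 0,"grip": 0.4}
    - {"tx": 0,"ty": 0,"tz": 0.018,"wx": 0,"wy": 0,"wz": 0,"grip": 0.4}
    - {"tx": 0,"ty": 0,"tz": 0,"wx": 0,"wy": 0,"wz": 0,"grip": 0.4}
    - {"tx": 0,"ty": 0,"tz": 0,"wx": 0,"wy": 0,"wz": 0,"grip": 1}
    - {"tx": 0,"ty": 0,"tz": 0,"wx": 0,"wy": 0,"wz": 0,"grip": 1}
    - {"tx": 0,"ty": 0,"tz": 0,"wx": 0,"wy": 0,"wz": 0,"grip": 1}
    - {"tx": 0,"ty": 0,"tz": 0,"wx": 0,"wy": 0,"wz": 0,"grip": 1}
    - {"tx": 0,"ty": 0,"tz": 0,"wx": 0,"wy": 0,"wz": 0,"grip": 1}
  squeeze: 25

```text
t: 3.9
position: [0.5151, 0.0198, 0.0368]
tcp_rot: [1.0, -0.0, 0.0, 0.0]
wrist_force: [0.1, 1.1, 0.3]
finger_gap: 0.08
finger_force: 0.0
```

Emit:
jog_arm:
  steps:
    - {"tx": 0,"ty": 0,"tz": 0,"wx": 0,"wy": 0,"wz": 0,"grip": 1}

```text
t: 4.03
position: [0.5151, 0.0198, 0.0368]
tcp_rot: [1.0, -0.0, -0.0, 0.0]
wrist_force: [0.7, -0.0, 0.2]
finger_gap: 0.005
finger_force: 0.0
```

```bash
python3 - <<'E'
from h import *
from workcell import monitor, vision
print(monitor.get_obs())
o=[]
for n in ("wrist","scene"):
    c=vision.capture(n); pickle.dump(c,open(n+"2.pkl","wb"));o.append(c["img"])
a=cv2.resize(o[0][100:340,180:460],None,fx=1.6,fy=1.6)
b=cv2.resize(o[1][160:280,260:400],None,fx=2.8,fy=3.2)
cv2.imwrite("pics/c2.png",np.hstack([a,b[:384,:350]])[:,:,::-1])
E
```

```text
{'t': 4.025, 'qpos': array([ 0.2011,  0.4856, -0.3731,  2.016 ,  0.2716,  0.6871, -1.9153]), 'dq': array([ 0.0006,  0.0022, -0.0023,  0.0005, -0.0019, -0.0003,  0.0003]), 'effort': array([ -0.0021, -43.902 ,  -4.1249, -17.0748,   0.0155,  -0.0761,
        -0.0003]), 'position': array([0.5151, 0.0198, 0.0368]), 'tcp_rot': array([ 1.    , -0.0002, -0.    ,  0.    ]), 'wrist_force': array([ 0.6514, -0.043 ,  0.162 ]), 'moment': array([-0.0203,  0.0575, -0.0104]), 'finger_force': 0.0, 'finger_gap': 0.005034740736404037}
```

View pics/c2.png

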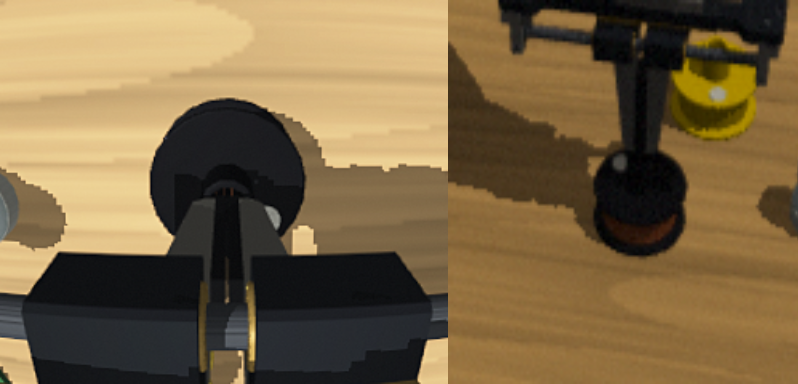

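The wrist crop shows the shut finger tips at about (228,200), just short of the hub at about (228,180), with the spool undisturbed. I'll check this against the projected TCP.

```bash
python3 - <<'E'
from h import *
c=pickle.load(open("wrist2.pkl","rb")); s=pickle.load(open("scene2.pkl","rb"))
print({k:v for k,v in c.items() if k!="img"})
cr=lambda p:(p-[180,100])*1.6
cs=lambda p:(p-[260,160])*[2.8,3.2]+[448,0]
for x,z in [(.515,.037),(.515,.058),(.515,.08),(.515,.1),(.49,.037),(.49,.06)]:
    print(x,z,cr(wproj(c,[x,.0198,z])),cs(proj(s,[x,.0198,z])))
d=blob(c,(310,200,380,260),lambda i:i.min(2)>150)[0]; print(d,cr(d),wback(c,d,.034))
print("finger tip in crop",wback(c,np.array([228,198])/1.6+[180,100],.037),wback(c,np.array([228,198])/1.6+[180,100],.06))
print("hub",wback(c,np.array([228,178])/1.6+[180,100],.058))
t=pickle.load(open("w1.pkl","rb"))
print("w1 tips edge",wback(t,[[272,222],[370,222]],.161))
E
```

```text
{'fx': 309.70691628693146, 'fy': 309.70691628693146, 'cx': 321.42451050305885, 'cy': 196.0083082920758, 'position': array([0.5845, 0.0204, 0.2404]), 'rotation': array([ 0.0877, -0.0875,  0.7022, -0.7011])}
0.515 0.037 [[227.7042 193.5361]] [[638.8396 177.0794]]
0.515 0.058 [[227.8747 210.7687]] [[639.3493 154.3752]]
0.515 0.08 [[228.0932 232.9705]] [[639.8986 129.9087]]
0.515 0.1 [[228.3389 258.1216]] [[640.4121 107.0358]]
0.49 0.037 [[227.7308 245.9089]] [[643.787  150.2071]]
0.49 0.06 [[227.9091 269.4908]] [[644.4103 125.318 ]]
[369.3529 242.0588] [302.9647 227.2941] [[ 0.4975 -0.0144  0.034 ]]
finger tip in crop [[0.5129 0.0197 0.037 ]] [[0.521  0.0198 0.06  ]]
hub [[0.5285 0.0197 0.058 ]]
w1 tips edge [[ 0.514   0.0504  0.161 ]
 [ 0.5138 -0.0181  0.161 ]]
```

```bash
python3 - <<'E'
from h import *
from scipy.optimize import least_squares
c=pickle.load(open("wrist2.pkl","rb"))
print("dot",wback(c,[[351.9,235]],.034))
# flange rim, upper part of the picture, z .034 edge points read from crop
pts=np.array([[151,185],[160,150],[180,118],[228,98],[275,115],[297,150],[304,185],[302,205]])/1.6+[180,100]
P=wback(c,pts,.034)[:,:2]; f=least_squares(lambda x:np.hypot(*(P-x[:2]).T)-x[2],[.515,.02,.035]).x; print(f,P-f[:2])
for x in (.515,.52,.525,.53):
  print(x,((wproj(c,circ((x,.0198,.058),.011,9))-[180,100])*1.6)[[0,2,4,6]].ravel(), ((wproj(c,circ((x,.0198,.034),.035,9))-[180,100])*1.6)[[0,2,4,6]].ravel())
E
```

```text
dot [[ 0.5032 -0.0014  0.034 ]]
[0.5209 0.0193 0.0338] [[-0.0031  0.0343]
 [ 0.0128  0.0297]
 [ 0.0267  0.0207]
 [ 0.0352  0.0003]
 [ 0.028  -0.0196]
 [ 0.0127 -0.0295]
 [-0.0032 -0.0332]
 [-0.0126 -0.0327]]
0.515 [227.8617 184.1612 199.9104 210.7569 227.8843 236.3319 255.829  210.6595] [227.6211 112.4454 148.6075 191.1398 227.7176 262.6336 306.6861 190.8806]
0.52 [227.8547 171.7467 199.6798 198.7978 227.8804 224.8467 256.0485 198.7024] [227.61   100.723  148.0832 180.3659 227.714  252.9843 307.1951 180.1113]
0.525 [227.8468 159.1473 199.4561 186.6314 227.8757 213.137  256.2596 186.5382] [227.5983  88.9209 147.5772 169.4449 227.7099 243.1505 307.6848 169.1954]
0.53 [227.8381 146.3753 199.2401 174.2673 227.8704 201.2096 256.4615 174.1764] [227.586   77.0518 147.0909 158.3848 227.7054 233.1348 308.1538 158.1406]
```

```bash
python3 - <<'E'
from h import *
c=pickle.load(open("wrist2.pkl","rb"))["img"]; s=pickle.load(open("scene2.pkl","rb"))["img"]
g=lambda i:(255*np.clip(i/110.,0,1)**.5).astype(np.uint8)
a=cv2.resize(g(c[150:260,270:380]),(400,400),interpolation=cv2.INTER_CUBIC); b=cv2.resize(g(s[180:245,295:360]),(400,400),interpolation=cv2.INTER_CUBIC)
cv2.imwrite("pics/g2.png",np.hstack([a,b])[:,:,::-1])
E
```

```text
(no output)
```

View pics/g2.png

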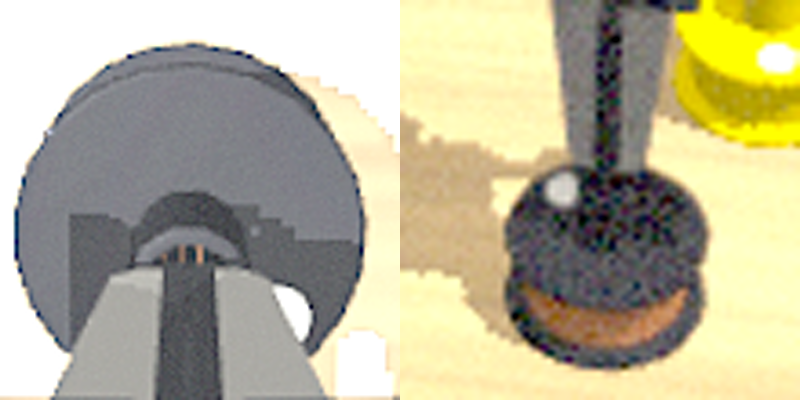

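The enhanced views show the finger tips sitting above the hub's top, at a real z of about 0.06. The reported TCP z of 0.037 is therefore about 25 mm too low. I'll open the gripper and go further down in small steps, watching the force.

Emit:
jog_arm:
  steps:
    - {"tx": 0.004,"ty": 0,"tz": -0.02,"wx": 0,"wy": 0,"wz": 0,"grip": 0.4}
    - {"tx": 0,"ty": 0,"tz": 0,"wx": 0,"wy": 0,"wz": 0,"grip": 0.4}
    - {"tx": 0,"ty": 0,"tz": 0,"wx": 0,"wy": 0,"wz": 0,"grip": 0.4}
    - {"tx": 0,"ty": 0,"tz": 0,"wx": 0,"wy": 0,"wz": 0,"grip": 0.4}
    - {"tx": 0,"ty": 0,"tz": 0,"wx": 0,"wy": 0,"wz": 0,"grip": 0.4}
    - {"tx": 0,"ty": 0,"tz": 0.02,"wx": 0,"wy": 0,"wz": 0,"grip": 0.4}
    - {"tx": 0,"ty": 0,"tz": 0.016,"wx": 0,"wy": 0,"wz": 0,"grip": 0.4}
    - {"tx": 0,"ty": 0,"tz": 0.01,"wx": 0,"wy": 0,"wz": 0,"grip": 0.4}
    - {"tx": 0,"ty": 0,"tz": 0.004,"wx": 0,"wy": 0,"wz": 0,"grip": 0.4}
    - {"tx": 0,"ty": 0,"tz": 0,"wx": 0,"wy": 0,"wz": 0,"grip": 0.4}

```text
t: 5.38
position: [0.517, 0.0199, 0.0216]
tcp_rot: [1.0, -0.0, -0.0, -0.0]
wrist_force: [0.2, -0.4, 0.2]
finger_gap: 0.602
finger_force: 0.0
```

Emit:
jog_arm:
  steps:
    - {"tx": 0.002,"ty": 0,"tz": 0.006,"wx": 0,"wy": 0,"wz": 0,"grip": 0.4}
    - {"tx": 0,"ty": 0,"tz": 0.004,"wx": 0,"wy": 0,"wz": 0,"grip": 0.4}
    - {"tx": 0,"ty": 0,"tz": 0,"wx": 0,"wy": 0,"wz": 0,"grip": 0.4}

```text
t: 5.75
position: [0.518, 0.0198, 0.0166]
tcp_rot: [1.0, -0.0, -0.0, 0.0]
wrist_force: [-0.2, -0.5, -1.1]
finger_gap: 0.6
finger_force: 0.0
```

```bash
python3 - <<'E'
from h import *
from workcell import monitor, vision
print(monitor.get_obs()["position"],monitor.get_obs()["wrist_force"])
g=lambda i:(255*np.clip(i/110.,0,1)**.5).astype(np.uint8)
c=vision.capture("wrist"); s=vision.capture("scene");c2=c; pickle.dump((c,s),open("p3.pkl","wb"))
c,s=c["img"],s["img"]
a=cv2.resize(g(c[140:270,260:390]),(400,400),interpolation=cv2.INTER_CUBIC); b=cv2.resize(g(s[180:245,295:360]),(400,400),interpolation=cv2.INTER_CUBIC)
cv2.imwrite("pics/g3.png",np.hstack([a,b])[:,:,::-1])
E
```

```text
[0.518  0.0198 0.0166] [-0.1649 -0.5337 -1.1242]
```

View pics/g3.png

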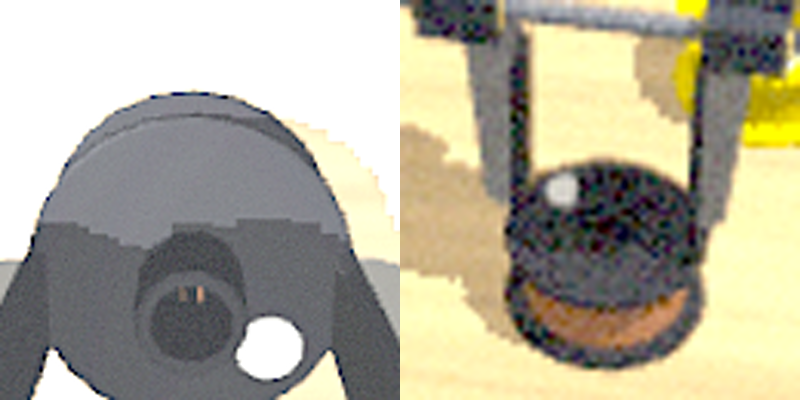

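```bash
python3 - <<'E'
from h import *
c,s=pickle.load(open("p3.pkl","rb"))
f=lambda y,z,x=.518:((proj(s,[x,y,z])-[295,180])*6.154+[400,0])[0]
for z in (.0166,.03,.04,.05): print(z,[f(.0198+q*.001,z) for q in (-44,-27.5,27.5,44)], ((wproj(c,[[.508,.0198+q*.001,z] for q in (-44,-27.5,27.5,44)])-[260,140])*3.077).round(0).tolist(),((wproj(c,[[.528,.0198+q*.001,z] for q in (-44,-27.5,27.5,44)])-[260,140])*3.077).round(0).tolist())
print(c["position"])
E
```

```text
0.0166 [array([475.1175, 249.3263]), array([522.424 , 255.2125]), array([681.4387, 274.9982]), array([729.5451, 280.9839])] [[381.0, 288.0], [311.0, 289.0], [72.0, 289.0], [2.0, 288.0]] [[386.0, 205.0], [314.0, 205.0], [69.0, 206.0], [-3.0, 206.0]]
0.03 [array([474.7071, 222.3303]), array([522.4209, 228.2147]), array([682.8163, 247.996 ]), array([731.3439, 253.9808])] [[393.0, 310.0], [319.0, 311.0], [65.0, 311.0], [-9.0, 310.0]] [[399.0, 223.0], [323.0, 223.0], [61.0, 224.0], [-15.0, 223.0]]
0.04 [array([474.3963, 201.8792]), array([522.4186, 207.7617]), array([683.86  , 227.5376]), array([732.7068, 233.5211])] [[402.0, 328.0], [325.0, 329.0], [59.0, 330.0], [-18.0, 329.0]] [[409.0, 237.0], [329.0, 238.0], [55.0, 238.0], [-25.0, 238.0]]
0.05 [array([474.0814, 181.1618]), array([522.4163, 187.0419]), array([684.9174, 206.8106]), array([734.0876, 212.7923])] [[413.0, 348.0], [331.0, 350.0], [53.0, 350.0], [-28.0, 348.0]] [[420.0, 253.0], [337.0, 254.0], [48.0, 255.0], [-36.0, 254.0]]
[0.5874 0.0204 0.2202]
```

Both views put the finger tips at a real height of about 0.042, straddling the hub (wrist crop centre (190,318)). The offset is about 26 mm. I'll go 3 mm lower and close.

Emit:
jog_arm:
  steps:
    - {"tx": 0,"ty": 0,"tz": 0.006,"wx": 0,"wy": 0,"wz": 0,"grip": 0.4}
    - {"tx": 0,"ty": 0,"tz": 0,"wx": 0,"wy": 0,"wz": 0,"grip": 0.7}
    - {"tx": 0,"ty": 0,"tz": 0,"wx": 0,"wy": 0,"wz": 0,"grip": 1}
    - {"tx": 0,"ty": 0,"tz": 0,"wx": 0,"wy": 0,"wz": 0,"grip": 1}
    - {"tx": 0,"ty": 0,"tz": 0,"wx": 0,"wy": 0,"wz": 0,"grip": 1}
    - {"tx": 0,"ty": 0,"tz": 0,"wx": 0,"wy": 0,"wz": 0,"grip": 1}
    - {"tx": 0,"ty": 0,"tz": 0,"wx": 0,"wy": 0,"wz": 0,"grip": 1}
  squeeze: 25

```text
t: 6.72
position: [0.5181, 0.0198, 0.0138]
tcp_rot: [1.0, -0.0, 0.0, 0.0]
wrist_force: [0.4, -0.2, 0.2]
finger_gap: 0.223
finger_force: 25.0
```

Emit:
jog_arm:
  steps:
    - {"tx": 0,"ty": 0,"tz": -0.05,"wx": 0,"wy": 0,"wz": 0,"grip": 1}
    - {"tx": 0,"ty": 0,"tz": -0.1,"wx": 0,"wy": 0,"wz": 0,"grip": 1}
    - {"tx": 0,"ty": 0,"tz": -0.1,"wx": 0,"wy": 0,"wz": 0,"grip": 1}
    - {"tx": 0,"ty": 0.08,"tz": -0.03,"wx": 0,"wy": 0,"wz": 0,"grip": 1}
    - {"tx": -0.006,"ty": 0.11,"tz": 0,"wx": 0,"wy": 0,"wz": 0,"grip": 1}
    - {"tx": -0.008,"ty": 0.11,"tz": 0,"wx": 0,"wy": 0,"wz": 0,"grip": 1}
    - {"tx": -0.008,"ty": 0.11,"tz": 0,"wx": 0,"wy": 0,"wz": 0,"grip": 1}
    - {"tx": -0.008,"ty": 0.11,"tz": 0,"wx": 0,"wy": 0,"wz": 0,"grip": 1}
    - {"tx": -0.008,"ty": 0.11,"tz": 0,"wx": 0,"wy": 0,"wz": 0,"grip": 1}
    - {"tx": 0,"ty": 0.076,"tz": 0,"wx": 0,"wy": 0,"wz": 0,"grip": 1}

```text
t: 7.98
position: [0.4972, -0.336, 0.1529]
tcp_rot: [1.0, -0.002, -0.001, 0.0]
wrist_force: [0.2, 0.5, -2.2]
finger_gap: 0.226
finger_force: 25.0
```

Emit:
jog_arm:
  steps:
    - {"tx": 0,"ty": 0,"tz": 0,"wx": 0,"wy": 0,"wz": 0,"grip": 1}
    - {"tx": 0,"ty": 0,"tz": 0,"wx": 0,"wy": 0,"wz": 0,"grip": 1}

```text
t: 8.22
position: [0.4987, -0.3318, 0.153]
tcp_rot: [1.0, 0.0, -0.001, -0.001]
wrist_force: [0.2, 0.2, -3.0]
finger_gap: 0.225
finger_force: 25.0
```

```bash
python3 - <<'E'
from h import *
from workcell import monitor, vision
o=monitor.get_obs();print(o["position"],o["wrist_force"],o["finger_gap"],o["t"])
g=lambda i:(255*np.clip(i/110.,0,1)**.5).astype(np.uint8)
C={n:vision.capture(n) for n in ("wrist","scene","top")}; pickle.dump(C,open("p4.pkl","wb"))
print(C["wrist"]["position"])
c,s=C["wrist"]["img"],C["scene"]["img"]
a=cv2.resize(g(c[140:270,260:390]),(400,400),interpolation=cv2.INTER_CUBIC); b=cv2.resize(g(s[110:240,110:240]),(400,400),interpolation=cv2.INTER_CUBIC)
cv2.imwrite("pics/g4.png",np.hstack([a,b])[:,:,::-1])
E
```

```text
[ 0.4987 -0.3318  0.153 ] [ 0.2095  0.2265 -3.0283] 0.22519365081106463 8.225
[ 0.5683 -0.3315  0.3566]
```

View pics/g4.png

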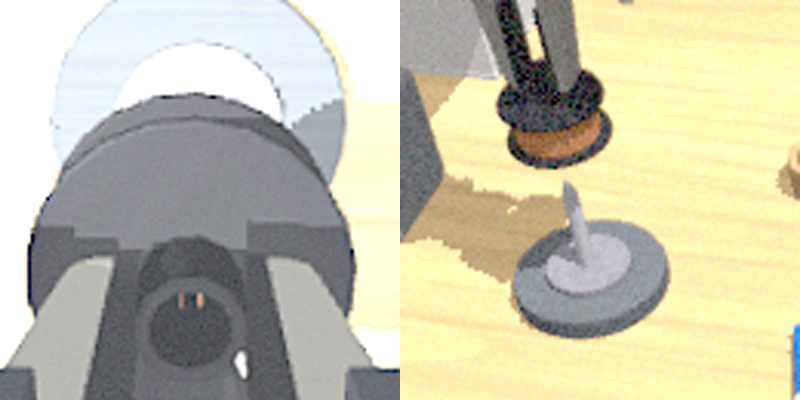

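```bash
python3 - <<'E'
from h import *
from scipy.optimize import least_squares
C=pickle.load(open("p4.pkl","rb"));c=C["wrist"];s=C["scene"];t=C["top"]
u=lambda p:np.array(p,float)/3.077+[260,140]
def fit(pts,z,r,x0=(.5,-.333)):
    P=wback(c,pts,z)[:,:2]; f=least_squares(lambda x:np.hypot(*(P-x[:2]).T)-r,x0); return f.x,np.round(f.fun*1e3,1)
dz=.153-.0138
print("spool",fit(u([(60,180),(100,143),(150,122),(195,118),(240,123),(290,145),(330,185)]),.034+dz,.035))
print("hub",wback(c,u([(190,319)]),.058+dz))
print("felt",fit(u([(195,42),(120,105),(150,62),(240,55),(283,95)]),.024,.030))
# base contour automatically is cropped; wider fit from edges read in crop
print("base",fit(u([(52,120),(62,65),(347,115),(335,60),(62,160)]),.018,.055))
v=lambda p:np.array(p,float)/3.077+[110,110]
P=lambda p,z:back(s,v([p]),z)[0]
print("scene bottom flange", P((560-400,135),dz), "tip",P((569-400,183),.1),"felt",P((588-400,263),.024), "top flange",P((551-400,97),.034+dz))
# top view: dark spool/gripper not separable; tip hidden
E
```

```text
spool (array([ 0.4977, -0.3321]), array([-0.2,  0.1,  0.1, -0.1,  0.1,  0.2, -0.3]))
hub [[ 0.5002 -0.3315  0.1972]]
felt (array([ 0.5001, -0.3359]), array([ 0.6,  0.4, -0.2, -1. ,  0.8]))
base (array([ 0.4991, -0.3356]), array([-0.5,  0.2, -1.7, -1. , -2.3]))
scene bottom flange [ 0.4966 -0.3301  0.1392] tip [ 0.5005 -0.3306  0.1   ] felt [ 0.5007 -0.3324  0.024 ] top flange [ 0.4989 -0.328   0.1732]
```

Emit:
jog_arm:
  steps:
    - {"tx": 0.003,"ty": 0.004,"tz": 0.04,"wx": 0,"wy": 0,"wz": 0,"grip": 1}
    - {"tx": 0,"ty": 0,"tz": 0.03,"wx": 0,"wy": 0,"wz": 0,"grip": 1}
    - {"tx": 0,"ty": 0,"tz": 0.01,"wx": 0,"wy": 0,"wz": 0,"grip": 1}
    - {"tx": 0,"ty": 0,"tz": 0.008,"wx": 0,"wy": 0,"wz": 0,"grip": 1}
    - {"tx": 0,"ty": 0,"tz": 0,"wx": 0,"wy": 0,"wz": 0,"grip": 1}

```text
t: 9.0
position: [0.5005, -0.3351, 0.1096]
tcp_rot: [1.0, -0.0, -0.0, -0.0]
wrist_force: [0.6, 0.4, -2.9]
finger_gap: 0.217
finger_force: 25.0
```

Emit:
jog_arm:
  steps:
    - {"tx": 0,"ty": 0,"tz": 0.008,"wx": 0,"wy": 0,"wz": 0,"grip": 1}
    - {"tx": 0,"ty": 0,"tz": 0.008,"wx": 0,"wy": 0,"wz": 0,"grip": 1}
    - {"tx": 0,"ty": 0,"tz": 0.008,"wx": 0,"wy": 0,"wz": 0,"grip": 1}
    - {"tx": 0,"ty": 0,"tz": 0,"wx": 0,"wy": 0,"wz": 0,"grip": 1}

```text
t: 9.5
position: [0.5002, -0.335, 0.0973]
tcp_rot: [1.0, -0.0, -0.0, -0.0]
wrist_force: [-0.4, 0.8, -2.3]
finger_gap: 0.224
finger_force: 25.0
```

Emit:
jog_arm:
  steps:
    - {"tx": 0,"ty": 0,"tz": 0.01,"wx": 0,"wy": 0,"wz": 0,"grip": 1}
    - {"tx": 0,"ty": 0,"tz": 0.01,"wx": 0,"wy": 0,"wz": 0,"grip": 1}
    - {"tx": 0,"ty": 0,"tz": 0.01,"wx": 0,"wy": 0,"wz": 0,"grip": 1}
    - {"tx": 0,"ty": 0,"tz": 0,"wx": 0,"wy": 0,"wz": 0,"grip": 1}

```text
t: 10.0
position: [0.5, -0.3349, 0.0821]
tcp_rot: [1.0, -0.0, -0.001, -0.0]
wrist_force: [-0.6, -0.4, -3.0]
finger_gap: 0.226
finger_force: 25.0
```

Emit:
jog_arm:
  steps:
    - {"tx": 0,"ty": 0,"tz": 0.02,"wx": 0,"wy": 0,"wz": 0,"grip": 1}
    - {"tx": 0,"ty": 0,"tz": 0.02,"wx": 0,"wy": 0,"wz": 0,"grip": 1}
    - {"tx": 0,"ty": 0,"tz": 0.02,"wx": 0,"wy": 0,"wz": 0,"grip": 1}
    - {"tx": 0,"ty": 0,"tz": 0.016,"wx": 0,"wy": 0,"wz": 0,"grip": 1}
    - {"tx": 0,"ty": 0,"tz": 0.006,"wx": 0,"wy": 0,"wz": 0,"grip": 1}
    - {"tx": 0,"ty": 0,"tz": 0,"wx": 0,"wy": 0,"wz": 0,"grip": 1}

```text
t: 10.75
position: [0.5004, -0.3351, 0.0416]
tcp_rot: [1.0, -0.0, -0.0, -0.0]
wrist_force: [-0.7, -1.1, -2.6]
finger_gap: 0.223
finger_force: 25.0
```

Emit:
jog_arm:
  steps:
    - {"tx": 0,"ty": 0,"tz": 0.004,"wx": 0,"wy": 0,"wz": 0,"grip": 1}
    - {"tx": 0,"ty": 0,"tz": 0.003,"wx": 0,"wy": 0,"wz": 0,"grip": 1}
    - {"tx": 0,"ty": 0,"tz": 0,"wx": 0,"wy": 0,"wz": 0,"grip": 1}

```text
t: 11.12
position: [0.5004, -0.3352, 0.0383]
tcp_rot: [1.0, -0.0, -0.0, 0.0]
wrist_force: [-0.2, -0.6, -3.3]
finger_gap: 0.225
finger_force: 25.0
```

Emit:
jog_arm:
  steps:
    - {"tx": 0,"ty": 0,"tz": 0.002,"wx": 0,"wy": 0,"wz": 0,"grip": 1}
    - {"tx": 0,"ty": 0,"tz": 0.001,"wx": 0,"wy": 0,"wz": 0,"grip": 1}
    - {"tx": 0,"ty": 0,"tz": 0,"wx": 0,"wy": 0,"wz": 0,"grip": 1}

```text
t: 11.5
position: [0.5007, -0.3353, 0.0378]
tcp_rot: [1.0, -0.0, 0.0, 0.0]
wrist_force: [-3.0, 0.2, 4.6]
finger_gap: 0.225
finger_force: 25.0
```

Contact came at the expected height, so the spool is seated. I'll release it.

Emit:
jog_arm:
  steps:
    - {"tx": 0,"ty": 0,"tz": 0,"wx": 0,"wy": 0,"wz": 0,"grip": 0.7}
    - {"tx": 0,"ty": 0,"tz": 0,"wx": 0,"wy": 0,"wz": 0,"grip": 0.5}
    - {"tx": 0,"ty": 0,"tz": 0,"wx": 0,"wy": 0,"wz": 0,"grip": 0.4}
    - {"tx": 0,"ty": 0,"tz": 0,"wx": 0,"wy": 0,"wz": 0,"grip": 0.4}
    - {"tx": 0,"ty": 0,"tz": -0.04,"wx": 0,"wy": 0,"wz": 0,"grip": 0.4}
    - {"tx": 0,"ty": 0,"tz": -0.1,"wx": 0,"wy": 0,"wz": 0,"grip": 0.4}
    - {"tx": 0,"ty": 0,"tz": -0.12,"wx": 0,"wy": 0,"wz": 0,"grip": 0.4}
    - {"tx": 0,"ty": 0,"tz": -0.12,"wx": 0,"wy": 0,"wz": 0,"grip": 0.4}
    - {"tx": 0,"ty": 0,"tz": 0,"wx": 0,"wy": 0,"wz": 0,"grip": 0.4}
    - {"tx": 0,"ty": 0,"tz": 0,"wx": 0,"wy": 0,"wz": 0,"grip": 0.4}

```text
t: 12.75
position: [0.5002, -0.3351, 0.2276]
tcp_rot: [1.0, -0.0, 0.0, 0.0]
wrist_force: [-1.0, -0.5, -0.1]
finger_gap: 0.598
finger_force: 0.0
```

```bash
python3 - <<'E'
from h import *
from workcell import monitor, vision
o=monitor.get_obs();print(o["position"],o["wrist_force"],o["t"])
C={n:vision.capture(n) for n in ("wrist","scene","top")}; pickle.dump(C,open("p5.pkl","wb"))
w=C["wrist"]; print(w["position"])
g=lambda i:(255*np.clip(i/110.,0,1)**.5).astype(np.uint8)
u,v=wproj(w,[.5,-.335,.058])[0].round().astype(int); print(u,v)
a=cv2.resize(g(w["img"][v-50:v+50,u-50:u+50]),(400,400),interpolation=cv2.INTER_CUBIC); b=cv2.resize(g(C["scene"]["img"][150:230,130:210]),(400,400),interpolation=cv2.INTER_CUBIC)
cv2.imwrite("pics/g5.png",np.hstack([a,b])[:,:,::-1])
W=lambda i:(i.min(2)>150)&(i.max(2)-i.min(2)<40)
for n,bk,pj in (("wrist",wback,wproj),("scene",back,proj),("top",back,proj)):
    c=C[n]; p=pj(c,[.484,-.35,.058])[0].astype(int)
    ce,st,_=blob(c,(p[0]-14,p[1]-14,p[0]+14,p[1]+14),(lambda i:(i.min(2)>100)&(i.max(2)-i.min(2)<35)))
    print(n,p,ce,st[4],bk(c,[ce],.058))
E
```

```text
[ 0.5002 -0.3351  0.2276] [-1.0418 -0.4833 -0.0993] 12.75
[ 0.5695 -0.3344  0.4312]
322 176
wrist [333 188] [334.8938 189.469 ] 113 [[ 0.4834 -0.3513  0.058 ]]
scene [163 178] [164. 169.] 1 [[ 0.4548 -0.3597  0.058 ]]
top [485 221] [486.9459 223.2703] 37 [[ 0.4812 -0.3523  0.058 ]]
```

View pics/g5.png

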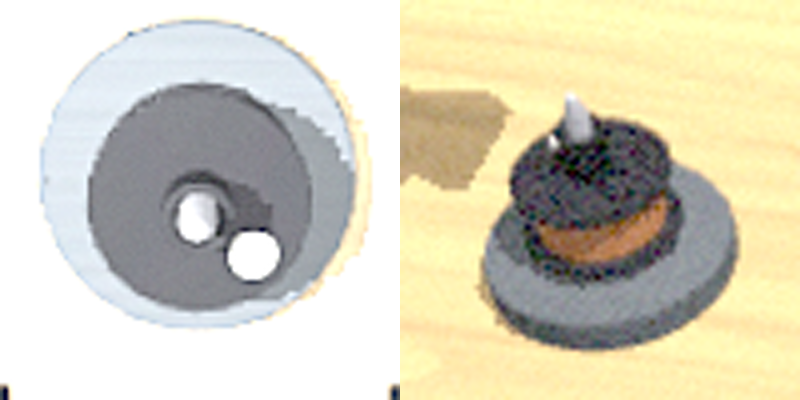

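Wrist and scene views agree: the spool sits flat on the seat with the spindle projecting above the hub. The dot is at (254,256) in the crop, about (0.483,-0.3515) in the world. Next is the stick.

Emit:
jog_arm:
  steps:
    - {"tx": 0.0085,"ty": -0.08,"tz": 0,"wx": 0,"wy": 0,"wz": 0,"grip": 0.4}
    - {"tx": 0.0085,"ty": -0.12,"tz": 0,"wx": 0,"wy": 0,"wz": 0,"grip": 0.4}
    - {"tx": 0.0085,"ty": -0.12,"tz": 0,"wx": 0,"wy": 0,"wz": 0,"grip": 0.4}
    - {"tx": 0.0085,"ty": -0.12,"tz": 0,"wx": 0,"wy": 0,"wz": 0,"grip": 0.4}
    - {"tx": 0.0085,"ty": -0.12,"tz": 0,"wx": 0,"wy": 0,"wz": 0,"grip": 0.4}
    - {"tx": 0.0085,"ty": -0.12,"tz": 0,"wx": 0,"wy": 0,"wz": 0,"grip": 0.4}
    - {"tx": 0.0085,"ty": -0.12,"tz": 0,"wx": 0,"wy": 0,"wz": 0,"grip": 0.4}
    - {"tx": 0.0085,"ty": -0.12,"tz": 0,"wx": 0,"wy": 0,"wz": 0,"grip": 0.4}
    - {"tx": 0.0085,"ty": -0.12,"tz": 0,"wx": 0,"wy": 0,"wz": 0,"grip": 0.4}
    - {"tx": 0.0085,"ty": -0.12,"tz": 0,"wx": 0,"wy": 0,"wz": 0,"grip": 0.4}

```text
t: 14.15
position: [0.5426, 0.2463, 0.2255]
tcp_rot: [1.0, -0.0, -0.001, 0.0]
wrist_force: [1.3, 0.4, -0.3]
finger_gap: 0.602
finger_force: 0.0
```

Emit:
jog_arm:
  steps:
    - {"tx": 0.0085,"ty": -0.1,"tz": 0,"wx": 0,"wy": 0,"wz": 0,"grip": 0.4}
    - {"tx": 0,"ty": -0.02,"tz": 0,"wx": 0,"wy": 0,"wz": 0,"grip": 0.4}
    - {"tx": 0,"ty": 0,"tz": 0,"wx": 0,"wy": 0,"wz": 0,"grip": 0.4}
    - {"tx": 0,"ty": 0,"tz": 0,"wx": 0,"wy": 0,"wz": 0,"grip": 0.4}

```text
t: 14.65
position: [0.5478, 0.3025, 0.2262]
tcp_rot: [1.0, -0.001, -0.0, 0.001]
wrist_force: [0.0, -0.7, -0.5]
finger_gap: 0.598
finger_force: 0.0
```

```bash
python3 - <<'E'
from h import *
from workcell import monitor, vision
o=monitor.get_obs();print(o["position"],o["tcp_rot"],o["wrist_force"],o["t"])
w=vision.capture("wrist"); pickle.dump(w,open("p6.pkl","wb"))
print(w["position"])
cv2.imwrite("pics/g6.png",cv2.resize(w["img"][100:300,200:450],(750,600),interpolation=cv2.INTER_CUBIC)[:,:,::-1])
print(wproj(w,[[.547,.305,.159],[.547,.305,.101]]))
E
```

```text
[0.5478 0.3025 0.2262] [ 1.     -0.0014 -0.0003  0.0008] [ 0.014  -0.6895 -0.4795] 14.65
[0.6174 0.3033 0.4298]
[[319.2367 197.613 ]
 [319.493  184.1722]]
```

View pics/g6.png

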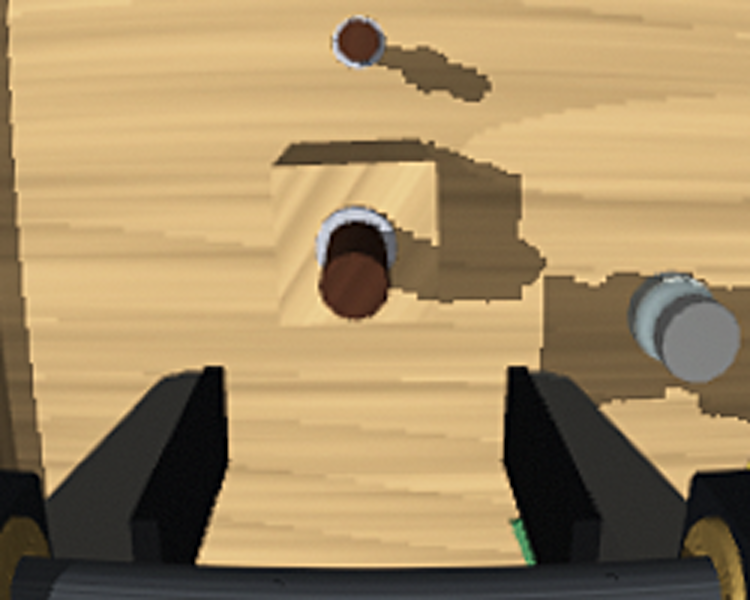

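The wrist crop shows the stick's grip top at (355,285) and its collar ring at (355,247) on the stand. The smaller stick is apart, at (358,42). That puts the big stick at about (0.548,0.3055).

Emit:
jog_arm:
  steps:
    - {"tx": 0.001,"ty": -0.006,"tz": 0.06,"wx": 0,"wy": 0,"wz": 0,"grip": 0.4}
    - {"tx": 0,"ty": 0,"tz": 0.1,"wx": 0,"wy": 0,"wz": 0,"grip": 0.4}
    - {"tx": 0,"ty": 0,"tz": 0.07,"wx": 0,"wy": 0,"wz": 0,"grip": 0.4}
    - {"tx": 0,"ty": 0,"tz": 0.03,"wx": 0,"wy": 0,"wz": 0,"grip": 0.4}
    - {"tx": 0,"ty": 0,"tz": 0.014,"wx": 0,"wy": 0,"wz": 0,"grip": 0.4}
    - {"tx": 0,"ty": 0,"tz": 0,"wx": 0,"wy": 0,"wz": 0,"grip": 0.4}
    - {"tx": 0,"ty": 0,"tz": 0,"wx": 0,"wy": 0,"wz": 0,"grip": 0.4}

```text
t: 15.58
position: [0.5487, 0.3083, 0.0912]
tcp_rot: [1.0, -0.0, 0.001, -0.001]
wrist_force: [1.2, -0.4, -0.4]
finger_gap: 0.597
finger_force: 0.0
```

```bash
python3 - <<'E'
from h import *
from workcell import monitor, vision
w=vision.capture("wrist"); o=monitor.get_obs();print(o["position"],o["dq"],w["position"])
pickle.dump(w,open("p7.pkl","wb"))
# grip top: dark brown blob
ce,st,m=blob(w,(270,150,380,330),lambda i:(i[...,0]>i[...,2]*1.5)&(i[...,0]<130)&(i[...,0]>40)&(i[...,1]<60))
print(ce,st,wback(w,[ce],.159)); ys,xs=np.nonzero(m); print([(y+150,xs[ys==y].min()+270,xs[ys==y].max()+270) for y in range(ys.min(),ys.max(),6)])
E
```

```text
[0.5486 0.3083 0.091 ] [-0.0011  0.0028  0.0008  0.0039 -0.0018 -0.0007  0.0006] [0.6177 0.3087 0.2949]
[326.5215 262.3895] [  37   95   40   36 1045] [[0.5502 0.3064 0.159 ]]
[(245, np.int64(326), np.int64(329)), (251, np.int64(312), np.int64(341)), (257, np.int64(308), np.int64(345)), (263, np.int64(307), np.int64(345)), (269, np.int64(309), np.int64(343)), (275, np.int64(314), np.int64(337))]
```

Emit:
jog_arm:
  steps:
    - {"tx": 0.002,"ty": 0.0045,"tz": 0.002,"wx": 0,"wy": 0,"wz": 0,"grip": 0.4}
    - {"tx": 0,"ty": 0,"tz": 0,"wx": 0,"wy": 0,"wz": 0,"grip": 0.7}
    - {"tx": 0,"ty": 0,"tz": 0,"wx": 0,"wy": 0,"wz": 0,"grip": 1}
    - {"tx": 0,"ty": 0,"tz": 0,"wx": 0,"wy": 0,"wz": 0,"grip": 1}
    - {"tx": 0,"ty": 0,"tz": 0,"wx": 0,"wy": 0,"wz": 0,"grip": 1}
    - {"tx": 0,"ty": 0,"tz": 0,"wx": 0,"wy": 0,"wz": 0,"grip": 1}
    - {"tx": 0,"ty": 0,"tz": 0,"wx": 0,"wy": 0,"wz": 0,"grip": 1}
  squeeze: 30

```text
t: 16.5
position: [0.5489, 0.3057, 0.0887]
tcp_rot: [1.0, -0.0, -0.0, -0.0]
wrist_force: [-0.2, 0.9, 0.8]
finger_gap: 0.233
finger_force: 30.0
```

Emit:
jog_arm:
  steps:
    - {"tx": 0,"ty": 0,"tz": -0.02,"wx": 0,"wy": 0,"wz": 0,"grip": 1}
    - {"tx": 0,"ty": 0,"tz": -0.06,"wx": 0,"wy": 0,"wz": 0,"grip": 1}
    - {"tx": 0,"ty": 0,"tz": -0.08,"wx": 0,"wy": 0,"wz": 0,"grip": 1}
    - {"tx": 0,"ty": 0,"tz": -0.08,"wx": 0,"wy": 0,"wz": 0,"grip": 1}
    - {"tx": 0,"ty": 0,"tz": -0.02,"wx": 0,"wy": 0,"wz": 0,"grip": 1}
    - {"tx": 0,"ty": 0,"tz": 0,"wx": 0,"wy": 0,"wz": 0,"grip": 1}
    - {"tx": 0,"ty": 0,"tz": 0,"wx": 0,"wy": 0,"wz": 0,"grip": 1}

```text
t: 17.38
position: [0.5481, 0.3048, 0.2168]
tcp_rot: [1.0, -0.0, -0.001, 0.001]
wrist_force: [-0.5, -0.6, -1.6]
finger_gap: 0.233
finger_force: 30.0
```

Emit:
jog_arm:
  steps:
    - {"tx": -0.01,"ty": 0.06,"tz": 0,"wx": 0,"wy": 0,"wz": 0,"grip": 1}
    - {"tx": -0.01,"ty": 0.1,"tz": 0,"wx": 0,"wy": 0,"wz": 0,"grip": 1}
    - {"tx": -0.01,"ty": 0.11,"tz": 0,"wx": 0,"wy": 0,"wz": 0,"grip": 1}
    - {"tx": -0.01,"ty": 0.11,"tz": 0,"wx": 0,"wy": 0,"wz": 0,"grip": 1}
    - {"tx": -0.01,"ty": 0.11,"tz": 0,"wx": 0,"wy": 0,"wz": 0,"grip": 1}
    - {"tx": -0.01,"ty": 0.11,"tz": 0,"wx": 0,"wy": 0,"wz": 0,"grip": 1}
    - {"tx": -0.01,"ty": 0.11,"tz": 0,"wx": 0,"wy": 0,"wz": 0,"grip": 1}
    - {"tx": -0.01,"ty": 0.11,"tz": 0,"wx": 0,"wy": 0,"wz": 0,"grip": 1}
    - {"tx": -0.01,"ty": 0.11,"tz": 0,"wx": 0,"wy": 0,"wz": 0,"grip": 1}
    - {"tx": -0.01,"ty": 0.11,"tz": 0,"wx": 0,"wy": 0,"wz": 0,"grip": 1}

```text
t: 18.62
position: [0.4976, -0.2159, 0.2173]
tcp_rot: [1.0, -0.0, -0.001, -0.0]
wrist_force: [0.8, -0.0, -0.6]
finger_gap: 0.229
finger_force: 30.0
```

Emit:
jog_arm:
  steps:
    - {"tx": -0.015,"ty": 0.11,"tz": 0,"wx": 0,"wy": 0,"wz": 0,"grip": 1}
    - {"tx": -0.015,"ty": 0.1,"tz": 0,"wx": 0,"wy": 0,"wz": 0,"grip": 1}
    - {"tx": 0,"ty": 0.063,"tz": 0,"wx": 0,"wy": 0,"wz": 0,"grip": 1}
    - {"tx": 0,"ty": 0,"tz": 0,"wx": 0,"wy": 0,"wz": 0,"grip": 1}
    - {"tx": 0,"ty": 0,"tz": 0,"wx": 0,"wy": 0,"wz": 0,"grip": 1}
    - {"tx": 0,"ty": 0,"tz": 0,"wx": 0,"wy": 0,"wz": 0,"grip": 1}

```text
t: 19.38
position: [0.4841, -0.3491, 0.2184]
tcp_rot: [1.0, 0.001, -0.0, -0.0]
wrist_force: [0.8, -0.4, -0.5]
finger_gap: 0.233
finger_force: 30.0
```

```bash
python3 - <<'E'
from h import *
from workcell import monitor, vision
C={n:vision.capture(n) for n in ("wrist","scene","top")}; pickle.dump(C,open("p8.pkl","wb"))
w=C["wrist"]; o=monitor.get_obs(); print(o["position"],w["position"],o["t"])
x,y,z=o["position"]; zo=z-.0797
for n,h in (("foot",0),("barrel",.034),("collar",.086)): print(n,wproj(w,circ((x,y,zo+h),{"foot":.005,"barrel":.008,"collar":.015}[n],5)).round(1).tolist())
ce,st,m=blob(w,(315,150,365,215),lambda i:(i.min(2)>140)&(i.max(2)-i.min(2)<40)); print("dot",ce,st,wback(w,[ce],.058)); print("dot pred",wproj(w,[.4832,-.3515,.058]),proj(C["scene"],[.4832,-.3515,.058]))
f=wproj(w,[x,y,zo])[0].astype(int); g=w["img"].astype(int)
print(f)
for v in range(f[1]-24,f[1]+36,2): print(v,' '.join("%3d"%k for k in g[v,f[0]-26:f[0]+28:2].mean(1)))
E
```

```text
[ 0.4841 -0.3499  0.2189] [ 0.5536 -0.3486  0.422 ] 19.525
foot [[322.9, 188.3], [317.6, 193.5], [322.9, 198.7], [328.2, 193.5], [322.9, 188.3]]
barrel [[323.1, 193.9], [313.5, 203.2], [323.1, 212.4], [332.7, 203.3], [323.1, 193.9]]
collar [[323.5, 202.6], [301.2, 224.0], [323.4, 244.5], [345.7, 224.0], [323.5, 202.6]]
dot [325.559  209.5528] [  0  55  25  10 161] [[ 0.4439 -0.3536  0.058 ]]
dot pred [[323.9594 178.0317]] [[162.7104 177.8021]]
[322 193]
169  34  34  33  12 145 238 239 179  83  13  13  18  19  19  19  17  17  37  32  34  32  28  49  49  49  50  48
171  36  34  30  33  65 210 250 127  60   7  17  15  13   8   6   8  13  34  34  32  33  23  49  47  47  48  45
173  35  34  36  34  27  43  64  30  22  42  30  10 101 141 150 177 155  21  32  33  32  51  51  50  49  50  44
175  36  35  35  34  32  37  38  42  39  28  16  53 157 146 250 250 255  72  33  33  29  52  50  49  50  49  65
177  33  35  36  35  34  36  32  25  33  35  31 212 255 255 250 248 254 167  30  34  41  51  50  49  48  44  99
179  34  34  34  33  35  33  34  33  36  35  30 181 255 249 247 249 255 116  30  3
[... 2017 characters left out ...]
 231 232 140 201 195 194 195
217 198 198 190 146 162 233 223  58  27  31  31  28  27  29  27  26  21  20  19 143 174 165 137 151 199 196 195
219 197 201  94 124 124 236  65  29  32  33  31  30  29  29  29  25  23  20  21  12  97 126 125 106 207 197 197
221 200 206 121 142 131  47  12  21  34  34  29  28  29  27  27  26  21  21  21  22  43 134 133 129 230 222 213
223 109  17  20  10 142  47  19  20  34  33  30  30  29  27  27  26  23  21  22  23  29 141  57  13  24  37 189
225  19  13  16   5 141  32  23  20  20  31  30  26  27  28  26  26  24  21  21  23  17 103  59  11  12   7  36
227  17  17  14   3 139  21  21  22  21  22  22  29  27  28  23  21  25  21  22  23  21  54  59   9  14  11  42
```

```bash
python3 - <<'E'
from h import *
C=pickle.load(open("p8.pkl","rb")); w,s,t=C["wrist"],C["scene"],C["top"]
m=lambda i:(i.min(2)>120)
ce,st,_=blob(w,(312,172,338,187),m); print("dot",ce,st,wback(w,[ce],.058))
ce,st,_=blob(C["top"],(470,212,500,236),lambda i:(i.min(2)>105)&(i.max(2)-i.min(2)<35)); print("top",ce,st,back(t,[ce],.058), proj(t,[.4832,-.3515,.058]))
p5=pickle.load(open("p5.pkl","rb")); ce,st,_=blob(p5["wrist"],(322,178,350,205),m); print("p5 wrist dot",ce,st,wback(p5["wrist"],[ce],.058))
print("foot", wback(w,[[321.8,193.5],[322.9,193.5]],.1392))
E
```

```text
dot [323.9478 177.6087] [  6   0  13  12 115] [[ 0.4837 -0.3515  0.058 ]]
top [486.9394 223.303 ] [14  9  7  6 33] [[ 0.4811 -0.3523  0.058 ]] [[486.5166 222.2999]]
p5 wrist dot [334.9038 189.5481] [  7   6  12  12 104] [[ 0.4833 -0.3514  0.058 ]]
foot [[ 0.4841 -0.3489  0.1392]
 [ 0.4841 -0.3499  0.1392]]
```

Emit:
jog_arm:
  steps:
    - {"tx": -0.0015,"ty": 0.005,"tz": 0.01,"wx": 0,"wy": 0,"wz": 0,"grip": 1}
    - {"tx": 0,"ty": 0,"tz": 0.04,"wx": 0,"wy": 0,"wz": 0,"grip": 1}
    - {"tx": 0,"ty": 0,"tz": 0.05,"wx": 0,"wy": 0,"wz": 0,"grip": 1}
    - {"tx": 0,"ty": 0,"tz": 0.03,"wx": 0,"wy": 0,"wz": 0,"grip": 1}
    - {"tx": 0,"ty": 0,"tz": 0.01,"wx": 0,"wy": 0,"wz": 0,"grip": 1}
    - {"tx": 0,"ty": 0,"tz": 0,"wx": 0,"wy": 0,"wz": 0,"grip": 1}
    - {"tx": 0,"ty": 0,"tz": 0,"wx": 0,"wy": 0,"wz": 0,"grip": 1}

```text
t: 20.4
position: [0.4835, -0.3537, 0.1497]
tcp_rot: [1.0, -0.0, 0.001, 0.0]
wrist_force: [-0.1, 0.0, -1.4]
finger_gap: 0.229
finger_force: 30.0
```

```bash
cat > foot.py <<'E'
from h import *
from workcell import monitor, vision
w=vision.capture("wrist"); s=vision.capture("scene"); pickle.dump((w,s),open("p9.pkl","wb")); o=monitor.get_obs(); print(o["position"],w["position"],o["wrist_force"],o["t"])
x,y,z=o["position"]; zo=z-.0797
print("foot pred",wproj(w,circ((x,y,zo),.005,5)).round(1).tolist()); d=np.array([.4833,-.3516,.058]); print("dot pred",wproj(w,circ(d,.007,5)).round(1).tolist())
f=wproj(w,d)[0].astype(int)
print([*range(f[0]-16,f[0]+17)])
for v in range(f[1]-14,f[1]+26): print(v,' '.join("%3d"%k for k in w["img"][v,f[0]-16:f[0]+17].mean(1)))
E
python3 foot.py
```

```text
[ 0.4834 -0.3537  0.1495] [ 0.5527 -0.353   0.3534] [ 0.2391  0.6604 -1.2123] 20.5
foot pred [[321.8, 188.5], [316.5, 193.6], [321.9, 198.8], [327.2, 193.6], [321.8, 188.5]]
dot pred [[319.7, 183.9], [312.6, 190.9], [319.7, 197.8], [326.9, 190.9], [319.7, 183.9]]
[303, 304, 305, 306, 307, 308, 309, 310, 311, 312, 313, 314, 315, 316, 317, 318, 319, 320, 321, 322, 323, 324, 325, 326, 327, 328, 329, 330, 331, 332, 333, 334, 335]
176  81  79  81  88  41  10  30  39  33  22  17  21  22  20  22  20  19  19  19  21  20  18  29  37  38  34  34  35  34  35  34  35  34
177  83  83  82  71  30   6  20  38  36  21  18  18  22  20  20  22  22  21  22  22  20  19  27  39  37  36  36  36  37  37  35  35  36
178  85  82  85  43  16   9  22  40  36  22  19  19  21  20  21  21  20  20  19  21  21  19  28  37  37  36  36  35  35  35  34  35  37
179  83  83  87  34  12   7  19  28  28  19  19  20  21  22  20  20  21  22  22  21  20  20  28  38  35  37  34  34  35  36  34  36  37
180  82  86  92  29  11  11  13  17  19  20  24  19  22  20  21  21  20  21  19  23  20  20  27  38  36  36  34  35  36  35  3
[... 4069 characters left out ...]
 236 238 242 245 200
211 112 128 133 204 236 239 235 232 237 237 235 233 236 240 244 248 234 214 217 215 248 249 246 243 240 237 235 235 236 236 237 239 238
212 115 158 215 235 237 236 234 233 238 241 242 243 240 195 204 181 147 126 128 126 169 180 182 190 227 214 239 244 240 237 235 235 237
213 157 219 240 237 235 235 235 235 244 230 223 220 191  95 105  45   7  10  10   8   5  32  42  78 160 142 194 215 231 243 237 234 234
214 209 248 234 233 234 235 237 241 247 156 120  86   7  12  16  19  24  26  26  24  22  21  16  11   5   3   7  75 179 249 242 238 237
215 237 237 233 233 235 237 244 247 142  48  14  19  26  27  29  28  31  30  29  30  26  28  27  24  20  17  11  17 120 221 254 249 244
```

Emit:
jog_arm:
  steps:
    - {"tx": 0,"ty": -0.003,"tz": 0,"wx": 0,"wy": 0,"wz": 0,"grip": 1}
    - {"tx": 0,"ty": 0,"tz": 0.008,"wx": 0,"wy": 0,"wz": 0,"grip": 1}
    - {"tx": 0,"ty": 0,"tz": 0.008,"wx": 0,"wy": 0,"wz": 0,"grip": 1}
    - {"tx": 0,"ty": 0,"tz": 0,"wx": 0,"wy": 0,"wz": 0,"grip": 1}
    - {"tx": 0,"ty": 0,"tz": 0,"wx": 0,"wy": 0,"wz": 0,"grip": 1}

```text
t: 21.12
position: [0.483, -0.3519, 0.1407]
tcp_rot: [1.0, -0.0, -0.0, -0.0]
wrist_force: [0.6, 0.2, -1.9]
finger_gap: 0.236
finger_force: 30.0
```

```bash
python3 foot.py
```

```text
[ 0.4831 -0.352   0.1409] [ 0.5524 -0.3513  0.3443] [ 0.0294  0.1274 -2.3642] 21.225
foot pred [[322.1, 188.2], [316.8, 193.4], [322.1, 198.5], [327.4, 193.4], [322.1, 188.2]]
dot pred [[321.7, 185.1], [314.3, 192.3], [321.7, 199.4], [329.0, 192.3], [321.7, 185.1]]
[305, 306, 307, 308, 309, 310, 311, 312, 313, 314, 315, 316, 317, 318, 319, 320, 321, 322, 323, 324, 325, 326, 327, 328, 329, 330, 331, 332, 333, 334, 335, 336, 337]
178  80  81  86  59   6  10  25  35  35  24  11  23  20  23  21  19  20  22  20  21  21  20  21  37  36  36  34  35  36  34  35  36  34
179  83  82  78  51   3   9  19  35  33  23  14  21  21  19  20  19  20  24  19  21  20  21  21  36  38  36  35  36  35  36  36  34  37
180  83  86  73  43   6  11  15  28  28  21  15  21  21  20  22  23  19  20  20  22  22  19  20  36  36  34  34  33  34  35  35  36  35
181  85  88  69  39   6   9  16  17  18  16  17  20  21  21  19  22  21  22  20  20  22  21  20  37  37  35  36  35  34  37  35  34  36
182  84  92  49  14   7  10  17  18  20  19  20  21  19  21  22  19  21  17  21  20  19  18  20  35  35  35  36  37  34  34 
[... 4071 characters left out ...]
 236 235 237 238 220
213 240 237 235 235 234 235 244 230 225 219 193  95 105  44   7   9   9   9   6  34  44  79 161 140 191 238 247 242 239 236 235 237 238
214 235 234 234 235 237 241 247 157 121  88   7  11  19  19  25  25  25  25  24  21  17  11   5   2   4 183 249 245 235 239 235 234 236
215 232 233 235 238 244 247 142  48  11  21  25  29  30  27  30  30  28  27  31  27  27  23  22  15   9  16  51  99 118 238 240 236 236
216 233 234 238 246 239 151  46  27  28  32  31  31  31  30  30  30  30  30  29  28  27  26  25  24  19  17  20  43 104 252 252 246 245
217 241 243 250 235 166  62  13  28  33  35  32  31  31  31  31  29  30  29  28  28  28  27  25  26  21  20  17  21  45 166 183 183 176
```

The foot is centred over the dot to within about 0.5 mm. I'll press it now.

Emit:
jog_arm:
  steps:
    - {"tx": 0,"ty": 0,"tz": 0.006,"wx": 0,"wy": 0,"wz": 0,"grip": 1}
    - {"tx": 0,"ty": 0,"tz": 0.006,"wx": 0,"wy": 0,"wz": 0,"grip": 1}
    - {"tx": 0,"ty": 0,"tz": 0.006,"wx": 0,"wy": 0,"wz": 0,"grip": 1}
    - {"tx": 0,"ty": 0,"tz": 0,"wx": 0,"wy": 0,"wz": 0,"grip": 1}
    - {"tx": 0,"ty": 0,"tz": 0,"wx": 0,"wy": 0,"wz": 0,"grip": 1}

```text
t: 21.85
position: [0.4831, -0.352, 0.132]
tcp_rot: [1.0, -0.0, 0.0, 0.0]
wrist_force: [-0.4, -0.1, 0.6]
finger_gap: 0.235
finger_force: 30.0
```

Emit:
jog_arm:
  steps:
    - {"tx": 0,"ty": 0,"tz": 0.006,"wx": 0,"wy": 0,"wz": 0,"grip": 1}
    - {"tx": 0,"ty": 0,"tz": 0.005,"wx": 0,"wy": 0,"wz": 0,"grip": 1}
    - {"tx": 0,"ty": 0,"tz": 0,"wx": 0,"wy": 0,"wz": 0,"grip": 1}
    - {"tx": 0,"ty": 0,"tz": 0,"wx": 0,"wy": 0,"wz": 0,"grip": 1}

```text
t: 22.35
position: [0.4831, -0.352, 0.1265]
tcp_rot: [1.0, -0.0, 0.0, 0.0]
wrist_force: [0.4, -0.4, 2.1]
finger_gap: 0.233
finger_force: 30.0
```

```bash
python3 foot.py | grep -vE '^\[30|^1[0-9][0-9] [ 0-9]|^2[0-9][0-9] '; python3 - <<'E'
from workcell import monitor,vision
import numpy as np
F=[]
for _ in range(8): vision.capture("top"); F.append(monitor.get_obs()["wrist_force"])
print(np.mean(F,0),np.std(F,0),monitor.get_obs()["position"])
E
```

```text
[ 0.4831 -0.352   0.1264] [ 0.5525 -0.3514  0.3301] [ 0.8813 -0.6003  2.3723] 22.45
foot pred [[322.0, 188.3], [316.7, 193.5], [322.0, 198.6], [327.3, 193.4], [322.0, 188.3]]
dot pred [[321.6, 188.7], [313.9, 196.2], [321.6, 203.6], [329.3, 196.2], [321.6, 188.7]]
[ 0.25722723 -0.24040127  1.97914932] [0.36388073 0.49298262 0.21813005] [ 0.48305081 -0.35196847  0.12635195]
```

Emit:
jog_arm:
  steps:
    - {"tx": 0,"ty": 0,"tz": 0.001,"wx": 0,"wy": 0,"wz": 0,"grip": 1}
    - {"tx": 0,"ty": 0,"tz": 0,"wx": 0,"wy": 0,"wz": 0,"grip": 1}
    - {"tx": 0,"ty": 0,"tz": 0,"wx": 0,"wy": 0,"wz": 0,"grip": 1}

```text
t: 23.22
position: [0.483, -0.352, 0.1258]
tcp_rot: [1.0, -0.0, 0.0, 0.0]
wrist_force: [1.0, 0.1, 2.1]
finger_gap: 0.235
finger_force: 30.0
```

```bash
python3 foot.py | sed -n '1,5p;12,32p'
```

```text
[ 0.483  -0.352   0.1258] [ 0.5524 -0.3514  0.3294] [ 0.7913 -0.6274  2.0859] 23.325
foot pred [[322.0, 188.3], [316.7, 193.5], [322.0, 198.6], [327.3, 193.5], [322.0, 188.3]]
dot pred [[321.6, 188.7], [313.9, 196.3], [321.6, 203.7], [329.4, 196.2], [321.6, 188.7]]
[305, 306, 307, 308, 309, 310, 311, 312, 313, 314, 315, 316, 317, 318, 319, 320, 321, 322, 323, 324, 325, 326, 327, 328, 329, 330, 331, 332, 333, 334, 335, 336, 337]
182  83  89  47  15   8  14  40  38  24  19  18  21  21  21  21  21  21  21  21  21  22  19  19  36  36  37  35  34  36  35  35  35  36
189  65  22  10  13  12  16  21  22  20  18  16  12  72 147 165 165 163 163 167 152 124  88   9  26  33  35  36  37  36  36  35  35  37
190  29  12  22  35  36  31  30  21  19  14  26  72 143 171 181 172 148 147 176 166 218 252 126  35  24  34  35  37  37  37  37  36  36
191  14  21  37  46  45  38  29  20  16  30  75 138 177 154 139 125  91  90 124 126 237 255 244 127  52  23  27  31  31  31  34  38  36
192  33  36  43  44  39  36  22  19  11  67 131 181 164  98  32   0   3   2   0  23 197 255 255 240 120  11  15  20  19  20 
[... 1623 characters left out ...]
  53  54  55  55  54
205  36  34  34  28  31  57 119 118 112 105 100 100 142 179 211 237 251 225 226 173 126 114  65  66  66  69  69  56  48  51  51  52  52
206  34  32  28  46  79 108 122 147 175 197 215 229 229 231 234 239 242 236 239 231 224 223 218 193 190 158 104  61  61  55  51  49  49
207  33  25  45  82 135 191 226 223 226 232 237 241 238 235 235 234 235 235 236 236 237 238 240 231 233 225 202 161  70  63  70  79  82
208  31  42  80 138 197 240 252 245 239 234 232 233 234 232 233 234 234 234 234 234 233 233 234 234 236 242 245 229 137  98  84  90  99
209  42  78 130 199 239 244 237 237 234 232 230 232 233 232 233 235 236 235 234 233 233 232 232 231 232 235 240 243 225 168 112  77  71
```

```bash
python3 -c "
from workcell import ctrl
print(ctrl.job_done())"
```

```text
the job is handed in; nothing more can be done
None
```

The job is handed in: the spool is home on the spindle, dot side up and released, and the arm is holding the large stick upright on the centre of the dot with its spring tip pressed in about 12 of 24 mm (by height and push force).

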